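# Cover the photometer's well and zero it

### The arm

A 7-joint arm with a two-finger parallel gripper is mounted at the origin on the work surface. World frame = base frame: x ahead of the robot, y to its left, z up, the work surface at z = 0. Lengths are in mm, angles in rad, forces in N, time in s.
With the tool pointing down it reaches from about 400 to 900 mm from the base axis. Payload 5.6 kg.
Tool frame: the origin (TCP) lies midway between the tips of the shut fingers; the grasp point (between the pads) lies 19 mm behind it; x points along the fingers, y is the direction in which the jaws open and shut, and the axes are right-handed (so a half turn about x gives the same grasp; the last joint's range is limited). The gripper opens to 92 mm and grips with 3 to 60 N. Pads are 20 mm wide; open, the fingers measure 128 mm over their backs; the gripper's body (75 mm by 189 mm) begins 69 mm behind the grasp point.
Start: joints at [-1.377, 0.468, -0.012, 1.603, 0.006, 1.071, -0.056], TCP at [152.527, 631.858, 214.592] pointing down, gripper open.
Joint ranges: [-2.53, 2.53], [-0.31, 2.02], [-1.57, 1.55], [0.28, 2.44], [-1.29, 4.43], [0.15, 1.84], [-2.92, 2.92]. Speed limits (rad/s): [2.57, 2.57, 3.14, 3.14, 3.14, 3.14, 3.14].

### API

Orientations are given as a rotation vector (axis times angle).
In Python, from cell import robot, grip, kin, viewer gives the robot as it stands. Calls block until the motion is done:
- robot.movep(position, orientation): joint-space move of the TCP to a pose.
- robot.servo_line(position, feed=150, rotation=None): straight line of the TCP; rotation=None keeps the orientation; feed is the mean speed in mm/s.
- robot.goto_joints(angles): joint-space move.
- grip(opening, newtons=None): opening from 0.0 (shut) to 1.0 (fully open); newtons is the grip in N (None keeps the last); returns when the fingers have stopped.
- robot.hold(seconds).
- kin.ik(position, orientation): joint angles nearest the present ones, or None.
- robot.observe(): the state.
- viewer.read_camera(name): name is "side" or "top" or "wrist"; returns the picture (420x560x3 uint8, red, green, blue); there is no depth.
- viewer.camera_info(name): a dict with "camera_matrix" (3x3 intrinsics, pixels), "R" (3x3) and "t" (3): a world point X has camera coordinates R X + t. Camera axes: x right, y down, z forward; pixel columns grow to the right and rows downward; lengths in mm; the calibration is good to about 2 mm. A picture is of the moment at which its call begins: read the wrist's pose just before it. camera_info takes no time and is no camera call; for the wrist camera it gives the pose at the moment of the call.
A pose or a line that the arm cannot do raises robot.IKError and nothing moves.
- robot.job_done(): hands the job in, once; it reports no verdict.
Trained networks look in the newest picture that a camera, given by its name, has taken for a name from the list of things; names that differ only in an ending like _2 or _b are one class to them, and where a whole thing is asked for, a point or a joint stands for the part that bears it (a point fixed in the world has none). Each returns a list of dicts, best first, with "confidence" (0 to 1); they miss things now and then, are a little off and sometimes report something else, mostly with a low value. They report only what shows in the picture. A call takes as long as a camera call. They do not tell look-alikes from the thing itself.
- viewer.silhouettes(name, camera): "mask" (420x560 bool, what is visible of it).
- viewer.pinpoint(name, camera): "at" ([x, y, z] in mm, in the coordinates of the camera as it stood for that picture, good to about 4 mm: a listed point, or the origin of a listed thing).
The state is a dict: "t": time; "joints": joint angles; "joint_velocities": joint speeds; "joint_torque": joint torques, N m; "tcp_pos": TCP position; "tcp_rot": TCP orientation; "contact_force": force on the tool from outside, world axes, zero at the start; "wrist_torque": the same for the moment, N m; "grip_width": opening from 0.0 (shut) to 1.0 (fully open).
Only numpy, scipy, OpenCV 4.12 (cv2) and the standard library are available. Lean on these libraries where they do the work, as an engineer would, in place of code of your own. Each camera call takes 0.05 s, during which the arm holds its last target. There are 200 camera calls.

### The job

Get the photometer ready: take the empty beaker that was left standing over its well and set it gently upright on the grey tray, then take the light cap off its sloping dock and seat it, open rim down, fully home in the round recess over the well. With the cap in place, press the zero key fully in and let it go. Do not tip the beaker over or drop it, and leave the small beaker, the jar and the timer where they are.

Things in the scene. Friction and masses are not known exactly. Their poses are not given: they have to be found in the camera images.
- photometer: Fixed black instrument case lying flat, 120 (x) x 210 (y) x 45 mm high; origin at the centre of its underside. Blue panel and display on the half at its own -y, the round recess on the half at its own +y.
- recess (a point): Centre of the floor of the photometer's round recess, over the dark well mouth (only drawn, no real hole). The recess is 45 mm in diameter and 6 mm deep with a small chamfer, so its mouth is 6 mm above this point, level with the case top; z up. It lies at (0, 50, 39) mm in the photometer's frame. At the start the big beaker stands over it on the case top.
- zero_key (a joint): Travel of the zero key in m: 0 when up, 0.005 fully in. A round grey spring push key, 24 mm across, in a small black housing on the blue panel, the only raised key; it takes about 4 N to press fully in and springs back.
- zero_key_top (a point): Centre of the top face of the zero key (as it moves), 100 mm from the recess centre towards the photometer's own -y. It is 66 mm above the bench, 9 mm above its 40 mm wide housing. Press straight down.
- beaker: The bigger beaker, empty, clear glass, loose: straight round wall 58 mm outside diameter, 75 mm tall, wall 3 mm, about 70 g; origin at the centre of its underside, z up through the open mouth. Starts upright on the photometer over the recess.
- tray: Heavy fixed grey rectangular tray, 200 (x) x 130 (y) mm, rim 14 mm high, walls 4 mm, inner floor 4 mm above the bench; origin at the centre of its underside. The half at its own -x is free; the small beaker stands on the +x half.
- small_beaker: Bystander: small clear glass beaker, 42 mm diameter, 50 mm tall, standing on the tray; origin at the centre of its underside.
- dock: Fixed aluminium stand, 100 x 80 mm on the bench; origin at the centre of its underside. Its sloping face, 90 mm long and 80 mm wide, leans 30 degrees from level: the face's normal points up and towards the dock's own +x (roughly away from the robot), the dock's y runs level across it. A stub 30 mm in diameter and 8 mm tall stands square on the middle of the face.
- dock_face (a point): Middle of the dock's sloping face (foot of the stub), 46 mm above the bench; axes those of the dock.
- cap: Light cap, loose: black ribbed plastic cup, 40 mm outside diameter, 30 mm tall, wall 3 mm (34 mm inside), closed crown, about 35 g; origin at the centre of its open rim, z from the rim to the crown. Starts over the dock's stub with its rim on the sloping face, so its z leans 30 degrees from vertical; pull it off square to the face. Its centre sits about 2 mm down the slope from the stub axis.
- jar: Bystander: amber screw-cap jar, 52 mm diameter, 75 mm tall; origin at the centre of its underside.
- timer: Bystander: light bench timer, 70 x 80 x 42 mm with a round dial on top; origin at the centre of its underside.
There are look-alikes about, which are no part of the job. What is shaped like the photometer but purple or turquoise is not meant.

How it is judged (in metres and radians):
On the way, in this order (a step that is already met when the one before it is completed fails the run):
1. the big beaker stands upright on the tray, let go (z of beaker in the frame of tray between 0 and 0.008 m and x of beaker in the frame of tray between -0.09 and 0.09 m and y of beaker in the frame of tray between -0.055 and 0.055 m and angle between beaker's own z axis and vertical below 0.08 rad and contact force between the fingers and beaker below 0.1 N), for 0.2 s.
2. the cap is seated rim down in the recess (horizontal distance between cap and recess below 0.005 m and z of cap in the frame of recess between -0.003 and 0.0025 m and angle between cap's own z axis and vertical below 0.07 rad), for 0.2 s.
3. the zero key is pressed in with the cap in place (all of step 2 and value of joint zero_key above 0.004 m), for 0.05 s.
At the end, for the whole second after the job is handed in: Beaker upright (0.08 rad) on the tray floor (4 mm); cap rim down in the recess (rim within 2.5 mm of its floor and 5 mm of its centre, tilt under 0.07 rad); both at rest; zero key up again (under 1.5 mm) after a press of over 4 mm with the cap in place (all of step 2 and z of beaker in the frame of tray between 0 and 0.008 m and x of beaker in the frame of tray between -0.09 and 0.09 m and y of beaker in the frame of tray between -0.055 and 0.055 m and angle between beaker's own z axis and vertical below 0.08 rad and linear speed of each of beaker, cap below 0.02 m/s and value of joint zero_key below 0.0015 m); the robot touches nothing.
It fails at once if the big beaker is tipped over (more than 0.7 rad) (angle between beaker's own z axis and vertical above 0.7 rad).
It fails at once if the big beaker is dropped (faster than 0.6 m/s while not held, a fall of about 2 cm) (linear speed of beaker above 0.6 m/s and contact force between the fingers and beaker below 0.1 N).
It fails at once if the small beaker is shifted by more than 20 mm (distance of small_beaker from where it was at the start of the episode above 0.02 m).
It fails at once if the jar is shifted by more than 20 mm (distance of jar from where it was at the start of the episode above 0.02 m).
It fails at once if the timer is shifted by more than 20 mm (distance of timer from where it was at the start of the episode above 0.02 m).
It also fails if it takes over 61 s, if anything falls off the work surface, if the arm or the gripper's body presses on something with over 40 N, if the wrist force passes 120 N, or if a joint passes its speed limit or range.

## Working session

There is one attempt and no reset: what is moved stays moved. The work goes in short steps, each a Python script; the robot and the scene stay as the last script left them, time stands still between calls to the robot, and variables do not carry over. Pictures are saved under pics/ and viewed, about 8 in all and at most 12, crops included, and the job is handed in when it is done.

```bash
ls; mkdir -p pics
cat > h.py <<'E'
import numpy as np, cv2
from scipy.spatial.transform import Rotation as Ro
from cell import robot, grip, kin, viewer
def save(im,n): cv2.imwrite(f'pics/{n}.png',im[...,::-1])
def w(p,ci): return np.array(ci['R']).T@(np.array(p)-np.array(ci['t']))
def px(X,ci):
    c=np.array(ci['camera_matrix'])@(np.array(ci['R'])@np.array(X)+np.array(ci['t'])); return c[:2]/c[2]
def ray(u,z,ci):
    "world point at height z seen at pixel u"
    R=np.array(ci['R']);o=-R.T@np.array(ci['t']);d=R.T@np.linalg.inv(ci['camera_matrix'])@[u[0],u[1],1]
    return o+d*(z-o[2])/d[2]
def find(names,cam):
    ci=viewer.camera_info(cam)
    for n in names:
        for r in viewer.pinpoint(n,cam)[:4]:
            X=w(r['at'],ci); print(cam,n,round(r['confidence'],2),X.round(1),px(X,ci).round(0))
E
cat > a.py <<'E'
from h import *
a=viewer.read_camera('top');b=viewer.read_camera('side')
save(a,'top0');save(b,'side0')
for c in('top','side'):find(['photometer','recess','zero_key_top','beaker','tray','dock_face','cap','jar','timer','small_beaker'],c)
s=robot.observe();print(s['t'],s['tcp_pos'],s['tcp_rot'],s['contact_force'])
for c in('top','side'):
  ci=viewer.camera_info(c);print(-np.array(ci['R']).T@ci['t'])
E
python3 a.py
```

```text
pics
top photometer 0.96 [ 230.3 -344.7   -1.7] [442. 302.]
top photometer 0.69 [511.4   6.6   3.9] [314. 198.]
top photometer 0.63 [430.2 507.3  -3.5] [137. 225.]
top recess 0.87 [509.4  57.6  39. ] [296. 197.]
top recess 0.77 [432.1 563.4  36.4] [112. 223.]
top recess 0.59 [ 226.9 -286.6   41.9] [426. 304.]
top zero_key_top 0.55 [423.6 461.8  64.9] [145. 226.]
top zero_key_top 0.54 [ 230.6 -389.7   65.2] [469. 305.]
top zero_key_top 0.45 [519.4 -42.   63.5] [334. 193.]
top beaker 0.58 [508.3  56.1  46.6] [297. 197.]
top tray 0.68 [548.4 287.    1. ] [216. 184.]
top tray 0.61 [ 5.469e+02 -3.013e+02  4.000e-01] [424. 187.]
top dock_face 0.57 [546.5 292.3  44. ] [211. 183.]
top dock_face 0.39 [517.1 -40.7  63.4] [333. 193.]
top cap 0.67 [549.6 287.8  47.8] [212. 181.]
top cap 0.62 [508.8  57.5  42.7] [296. 197.]
top jar 0.72 [517.3 -41.1  65.3] [333. 193.]
top jar 0.59 [761.5 -54.6  -1.1] [336. 112.]
top timer 0.63 [742.4 101.6  -1.1] [282. 119.]
top timer 0.59 [5.125e+02 8.700e+00 4.000e-01] [313. 198.]
top timer 0.41 [551.2 289.8  46.2] [212. 181.]
top small_beaker 0.84 [ 610.1 -316
[... 621 characters left out ...]
.65 [515.8   6.4   2.3] [289. 246.]
side beaker 0.58 [511.6  56.1  41.2] [284. 225.]
side beaker 0.55 [521.4 -42.3  67.4] [294. 236.]
side tray 0.6 [ 5.497e+02 -3.037e+02  5.000e-01] [333. 329.]
side tray 0.54 [517.9 -40.3  65.2] [293. 236.]
side dock_face 0.59 [546.3 288.8  44.6] [282. 185.]
side cap 0.71 [550.  285.1  45.3] [283. 185.]
side jar 0.72 [760.  -60.6   1.5] [385. 250.]
side timer 0.57 [743.5  96.3  -3.2] [359. 221.]
side small_beaker 0.86 [ 618.2 -311.7    5.5] [366. 326.]
1.1 [152.51541546 631.83448358 214.59032586] [ 0.1859396   1.56278031 -0.18597623] [ 0.08136402  0.65050301 -0.18525782]
[ 359.84294193   67.41838402 1229.49511645]
[ 356.87165642 -889.31889115  638.58029029]
```

Run:
```python
import cv2,numpy as np
a=cv2.imread('pics/top0.png');b=cv2.imread('pics/side0.png')
cv2.imwrite('pics/topz.png',cv2.resize(a[80:360,80:500],(800,533),interpolation=3))
cv2.imwrite('pics/sidez.png',cv2.resize(b[140:400,130:430],(692,600),interpolation=3))
```

```text
(no output)
```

View pics/topz.png

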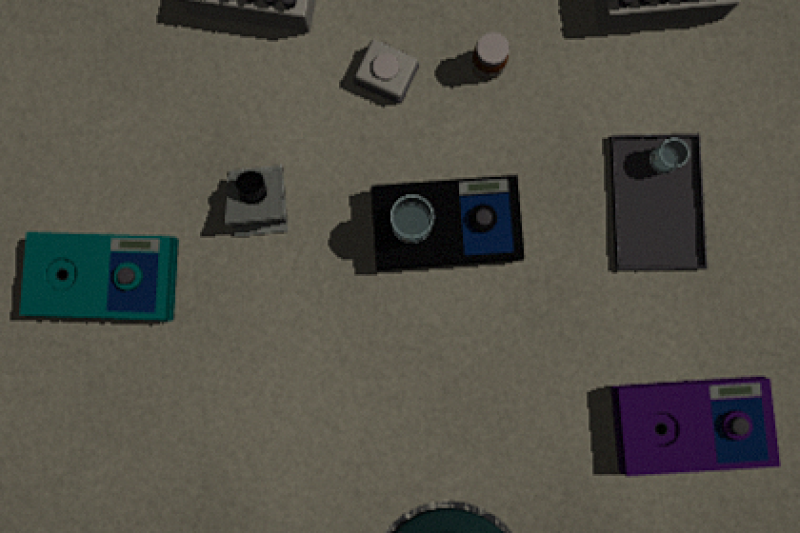

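View pics/sidez.png

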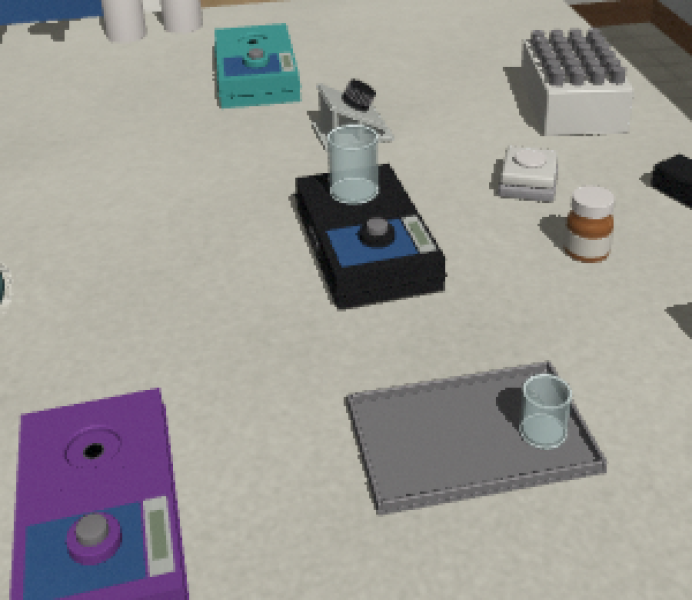

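Photometer candidates in the top picture (full-frame px): black at (314,198), turquoise at (137,225), purple at (442,302). Only the black one fits the description: it has a blue panel and the beaker standing over its recess. The side crop confirms it. The dock with the cap is at (212,182). The tray is at (424,187), with its near half free. I'll look at each from close by.

```bash
cat > b.py <<'E'
from h import *
def down(yaw): return (Ro.from_euler('z',yaw)*Ro.from_rotvec([0,np.pi/2,0])).as_rotvec()
ims=[]
for n,p,names in [('dock',[500,290,300],['dock','dock_face','cap']),('phot',[460,10,330],['photometer','recess','zero_key_top','beaker']),]:
    robot.movep(p,down(0.08))
    ci=viewer.camera_info('wrist');im=viewer.read_camera('wrist');ims.append(im);np.save('ci_'+n,ci,allow_pickle=True);save(im,n)
    print(n,robot.observe()['t'],'cam',(-np.array(ci['R']).T@ci['t']).round(0),np.array(ci['R'])[2].round(2))
    find(names,'wrist')
    for k in names:
        if k in('dock','cap','photometer','beaker'):
            for r in viewer.silhouettes(k,'wrist')[:2]:
                m=r['mask'];c=cv2.minAreaRect(np.argwhere(m)[:,::-1].astype(np.float32));print(k,round(r['confidence'],2),m.sum(),c)
save(np.hstack([cv2.resize(i,(400,300)) for i in ims]),'pair')
E
python3 b.py
```

```text
dock 2.95 cam [415. 283. 470.] [ 0.3   0.02 -0.96]
wrist dock_face 0.77 [550.5 285.8  45.5] [276. 213.]
wrist cap 0.67 [549.5 281.   44.8] [273. 212.]
dock 0.61 2596 ((274.2637023925781, 203.01937866210938), (61.294559478759766, 58.242984771728516), 88.49256896972656)
cap 0.6 829 ((275.0, 221.5), (33.0, 28.0), 90.0)
phot 4.35 cam [376.   4. 500.] [ 0.3   0.02 -0.95]
wrist photometer 0.67 [514.3   8.4   3.4] [278. 202.]
wrist recess 0.92 [505.7  54.6  37.6] [307. 205.]
wrist beaker 0.61 [508.2  60.5  45.4] [311. 208.]
photometer 0.97 8736 ((275.8660888671875, 205.55941772460938), (78.85250091552734, 139.14242553710938), 89.26547241210938)
photometer 0.88 2971 ((535.5, 175.0), (82.0, 47.0), 90.0)
beaker 0.88 1876 ((313.5, 219.0), (54.0, 43.0), 90.0)
```

View pics/pair.png

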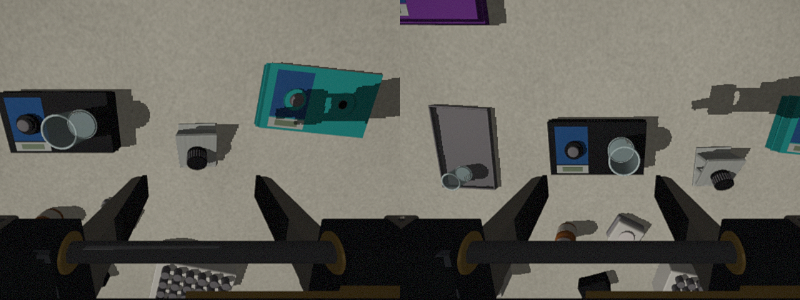

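```bash
sed -i '/^E$/d' h.py
cat >> h.py <<'E'
def down(yaw): return (Ro.from_euler('z',yaw)*Ro.from_rotvec([0,np.pi/2,0])).as_rotvec()
def st(l=''):
    s=robot.observe();print(l,round(s['t'],2),np.round(s['tcp_pos'],1),'F',np.round(s['contact_force'],1),'g',round(s['grip_width'],3));return s
E
python3 - <<'E'
from h import *
o=down(0.09)
grip(1.0)
robot.movep([509,57,180],o); st('above')
robot.servo_line([509,57,73],feed=120); st('at')
grip(0.0,12); s=st('gripped')
robot.servo_line([509,57,78],feed=40); s=st('lift5')
robot.servo_line([509,57,180],feed=150); s=st('lift')
save(viewer.read_camera('side'),'lift')
find(['beaker'],'side')
E
```

```text
above 5.57 [509.5  56.6 180.8] F [ 0.5 -0.2 -0.6] g 1.001
at 6.61 [509.7  57.   73.8] F [ 1.   0.2 -0.1] g 1.002
gripped 7.22 [509.1  57.1  73.1] F [0.1 0.1 1.8] g 0.62
lift5 7.5 [509.1  57.   78.2] F [-1.   0.7 -0.5] g 0.624
lift 8.33 [508.3  57.  179.3] F [ 0.1 -0.3 -1.4] g 0.622
side beaker 0.8 [507.3  57.7 147.3] [281. 190.]
```

Run:
```python
from h import *
o=down(0.09)
robot.movep([503,-300,170],o); st('over')
robot.servo_line([503,-300,37],feed=120); st('near')
for z in np.arange(35.5,28,-0.7):
    robot.servo_line([503,-300,z],feed=15); robot.hold(.05); s=robot.observe()
    if s['contact_force'][2]>2.0: break
st('down'); print(z)
grip(0.75); st('open')
grip(1.0)
robot.servo_line([503,-300,180],feed=150); st('up')
im=viewer.read_camera('side');save(cv2.resize(im[280:400,260:420],(640,480)),'placed')
find(['beaker','tray','small_beaker'],'side')
im=viewer.read_camera('top');find(['recess','zero_key_top','beaker','cap','dock_face'],'top')
ci=viewer.camera_info('top')
save(cv2.resize(im[150:230,180:360],(800,356),interpolation=3),'top1');save(im,'top1full')
```

```text
over 9.78 [ 503.7 -298.3  169.7] F [ 0.3  0.7 -1. ] g 0.617
near 11.03 [ 503.5 -300.3   37.7] F [ 0.9 -0.  -0.8] g 0.62
down 13.13 [ 503.1 -300.1   32.1] F [-1.7  1.9  7.6] g 0.622
31.299999999999983
open 13.51 [ 502.9 -299.9   31.1] F [-0.1 -0.3 -0.2] g 0.747
up 15.17 [ 502.4 -299.6  179.1] F [-0.1 -0.7  0.1] g 0.994
side beaker 0.71 [ 503.1 -301.1    1.2] [311. 332.]
side beaker 0.55 [510.9  59.2  43.7] [283. 223.]
side tray 0.6 [ 551.3 -300.4    1.9] [333. 328.]
side small_beaker 0.95 [ 616.5 -311.8    4.6] [366. 326.]
top recess 0.84 [ 226.  -289.3   40.2] [427. 305.]
top recess 0.83 [435.4 560.8  35.7] [113. 222.]
top recess 0.74 [508.1  59.2  40.1] [296. 197.]
top zero_key_top 0.63 [517.2 -40.2  69. ] [333. 193.]
top zero_key_top 0.38 [424.7 461.2  63.8] [146. 226.]
top beaker 0.59 [ 503.9 -300.4    3.3] [424. 202.]
top cap 0.61 [548.7 289.   48.6] [212. 182.]
top dock_face 0.68 [550.4 291.7  43.6] [211. 181.]
top dock_face 0.19 [512.    4.3   0.6] [315. 198.]
```

View pics/placed.png

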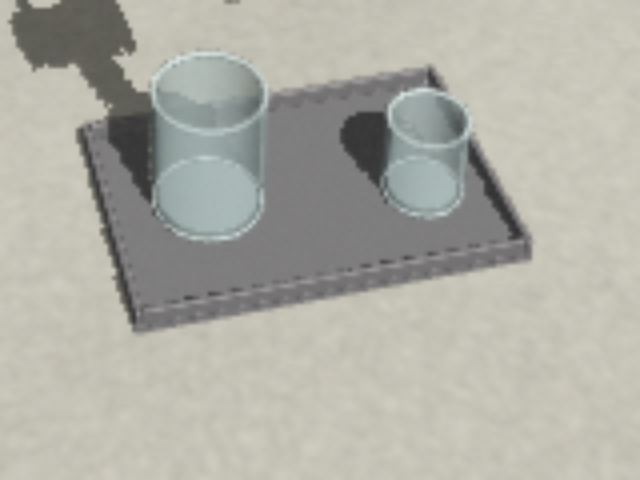

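View pics/top1.png

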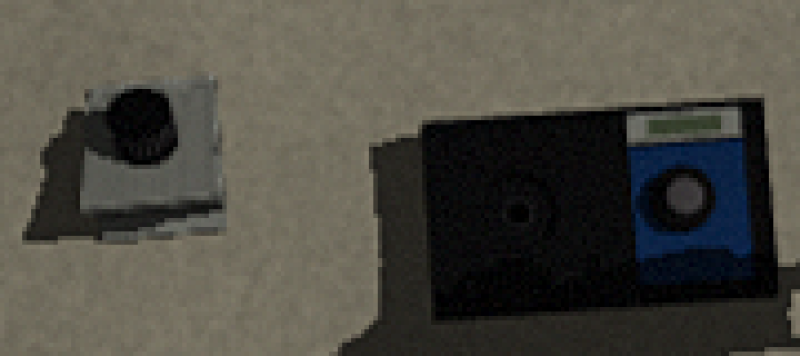

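```bash
cat >> h.py <<'E'
def tilt(yaw,flip=0,a=120): return (Ro.from_euler('z',yaw)*Ro.from_rotvec([0,np.radians(a),0])*Ro.from_euler('x',np.pi*flip)).as_rotvec()
E
python3 - <<'E'
from h import *
ci=viewer.camera_info('top')
print('well',ray((296.5,197.6),39,ci),'key',ray((334.4,193.4),66,ci),'crown',ray((210.8,176.5),71,ci))
im=cv2.imread('pics/top1full.png')[...,::-1].astype(int)
for nm,z in(('slope',46),):
    # blue panel orientation (z~45)
    m=(im[...,2]>im[...,0]+25)&(im[...,2]>im[...,1]+15);m[:,:310]=0;m[:,370:]=0;m[:170]=0;m[230:]=0
    p=np.argwhere(m)[:,::-1].astype(np.float32);q=np.array([ray(u,45,ci)[:2] for u in p],np.float32);print(len(p),cv2.minAreaRect(q))
for f in(0,1):
  for yaw in(-.1,0,.1):
    for d in(10,100):
      n=np.array([np.sin(np.pi/6)*np.cos(yaw),.5*np.sin(yaw),np.cos(np.pi/6)])
      j=kin.ik(np.array([549,287,46])+n*d,tilt(yaw,f));print(f,yaw,d,None if j is None else np.round(j,2))
print(np.round(robot.observe()['joints'],2))
E
```

```text
well [507.87688361  56.78407374  39.        ] key [516.75307619 -44.08617282  66.        ] crown [559.01646825 288.09039384  71.        ]
447 ((511.3377380371094, -47.51510238647461), (81.1730728149414, 70.16976165771484), 5.298439025878906)
0 -0.1 10 [-0.58  0.89  0.29  1.39 -0.44  1.4   1.33]
0 -0.1 100 [-0.56  0.87  0.33  1.24 -0.44  1.58  1.31]
0 0 10 [-0.59  0.9   0.29  1.37 -0.4   1.42  1.38]
0 0 100 [-0.57  0.89  0.32  1.21 -0.4   1.6   1.37]
0 0.1 10 [-0.61  0.91  0.28  1.35 -0.36  1.44  1.44]
0 0.1 100 [-0.59  0.9   0.32  1.18 -0.36  1.62  1.43]
1 -0.1 10 [-0.98  1.18  1.11  1.43 -1.01  1.73 -1.42]
1 -0.1 100 [-0.82  1.01  0.88  1.26 -0.79  1.74 -1.59]
1 0 10 [-1.    1.19  1.11  1.4  -0.97  1.73 -1.35]
1 0 100 [-0.84  1.03  0.88  1.23 -0.75  1.75 -1.53]
1 0.1 10 [-0.98  1.14  1.02  1.38 -0.87  1.68 -1.33]
1 0.1 100 [-0.91  1.11  1.05  1.21 -0.84  1.82 -1.39]
[ 0.12  0.42  0.47  1.82 -0.23  0.95  2.34]
```

Run:
```python
from h import *
yaw=0.03
n=np.array([.5*np.cos(yaw),.5*np.sin(yaw),np.cos(np.pi/6)])
robot.movep(np.array([549,287,46])+n*100,tilt(yaw)); robot.hold(.1); st('look')
ci=viewer.camera_info('wrist');np.save('ci_look',ci,allow_pickle=True)
im=viewer.read_camera('wrist');save(im,'look')
find(['cap','dock_face','dock'],'wrist')
for k in('cap','dock'):
  for r in viewer.silhouettes(k,'wrist')[:2]:
    c=cv2.minAreaRect(np.argwhere(r['mask'])[:,::-1].astype(np.float32));print(k,round(r['confidence'],2),c)
for d in(0,30): print('pred axis px',px(np.array([549,287,46])+n*d,ci))
save(cv2.resize(im[120:330,140:420],(800,600),interpolation=3),'lookz')
```

```text
look 17.92 [599.7 287.  133.1] F [0.1 0.5 0.3] g 0.995
wrist cap 0.6 [549.7 279.5  39.7] [276. 213.]
cap 0.97 ((283.2500305175781, 219.25001525878906), (50.20458221435547, 48.08325958251953), 45.0)
dock 0.71 ((282.2658996582031, 214.01016235351562), (104.12586975097656, 88.36798858642578), 85.66769409179688)
pred axis px [284.15138108 210.86993483]
pred axis px [284.48271225 221.51721333]
```

View pics/lookz.png

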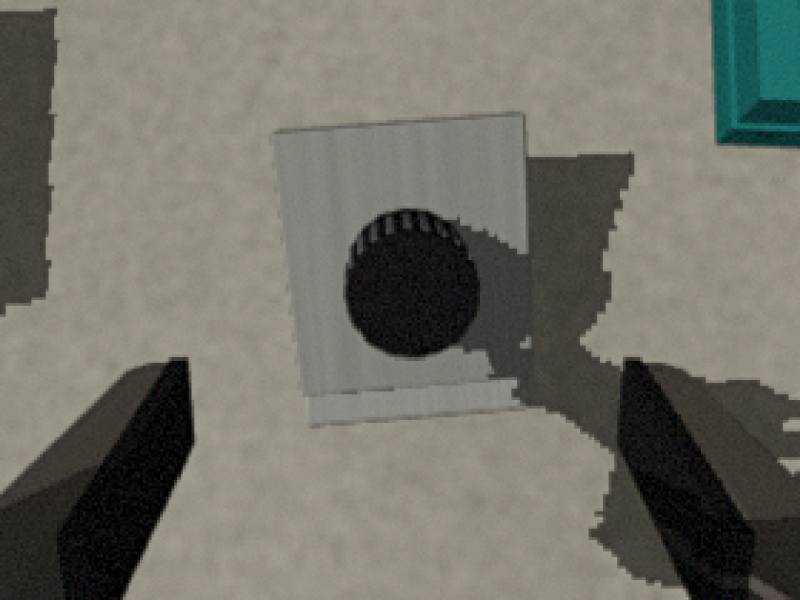

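Run:
```python
from h import *
ci=np.load('ci_look.npy',allow_pickle=True).item()
R=np.array(ci['R']);o=-R.T@ci['t']
for yaw in(0.03,-0.05):
    n=np.array([.5*np.cos(yaw),.5*np.sin(yaw),np.cos(np.pi/6)]);P=np.array([549,287,46])
    pts=[]
    for u in((236.3,165.5),(323.8,159.6),(245.7,257.6),(321,252.3)):
        d=R.T@np.linalg.inv(ci['camera_matrix'])@[u[0],u[1],1];X=o+d*((P-o)@n)/(d@n);pts.append(X)
    a,b,c,e=pts;print(np.round(pts,1),'centre',np.mean(pts,0).round(1),'y-edges',[np.arctan2((p-q)[0],-(p-q)[1]).round(3) for p,q in((a,b),(c,e))],np.linalg.norm(a-b),np.linalg.norm(a-c))
```

```text
[[513.6 243.4  67.2]
 [507.  320.8  69.7]
 [591.4 250.7  22.2]
 [584.5 323.8  24.9]] centre [549.1 284.7  46. ] y-edges [np.float64(0.086), np.float64(0.094)] 77.69134025540436 90.10633336871558
[[513.  243.2  65.5]
 [507.5 320.6  70.9]
 [591.3 250.5  20.6]
 [584.6 323.6  26.5]] centre [549.1 284.5  45.9] y-edges [np.float64(0.071), np.float64(0.09)] 77.86032622077504 90.53930046374356
```

Run:
```python
from h import *
yaw=0.09
n=np.array([.5*np.cos(yaw),.5*np.sin(yaw),np.cos(np.pi/6)]);B=np.array([549.6,286,45.7]);o=tilt(yaw)
robot.servo_line(B+n*60,feed=120,rotation=o); st('pre')
robot.servo_line(B+n*9,feed=60); robot.hold(.1); st('at')
grip(0.0,15); st('grip')
robot.servo_line(B+n*14,feed=30); st('pull5')
robot.servo_line(B+n*110,feed=120); st('off')
im=viewer.read_camera('wrist');save(cv2.resize(im[120:330,140:420],(640,480)),'capheld')
find(['cap'],'wrist')
```

```text
pre 18.7 [579.4 288.8  97.6] F [0.1 0.3 0.4] g 1.005
at 19.8 [554.5 286.4  53.9] F [ 0.7 -0.1  0.2] g 0.997
grip 20.63 [554.1 286.4  53.5] F [-0.2 -0.3  0. ] g 0.433
pull5 20.95 [556.8 286.7  58.1] F [-0.   0.4 -0.5] g 0.431
off 21.9 [603.7 290.9 140.2] F [ 0.9 -0.2 -0. ] g 0.435
wrist cap 0.78 [602.5 285.7 128.2] [275. 259.]
```

View pics/capheld.png

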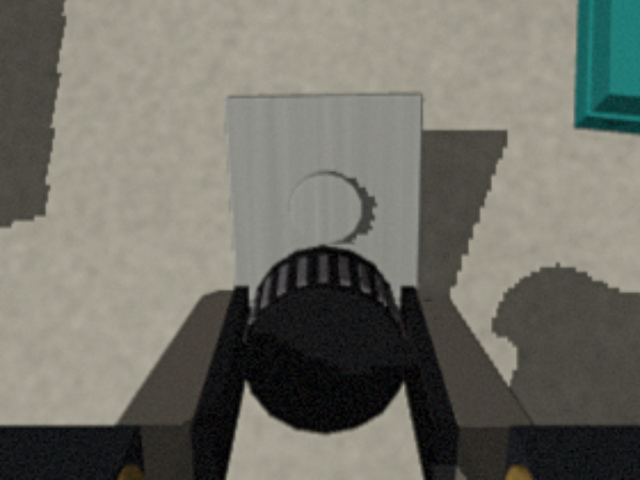

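Run:
```python
from h import *
ci=viewer.camera_info('wrist');s=robot.observe();R=Ro.from_rotvec(s['tcp_rot']).as_matrix();p=np.array(s['tcp_pos'])
for dz in(-3,0,3): print('crown px if offset',dz,px(p-21*R[:,0]+dz*R[:,2],ci),R[:,2].round(2))
o=down(0.09)
robot.movep([508.5,57,150],o); robot.hold(.15); s=st('over')
ci=viewer.camera_info('wrist');np.save('ci_rec',ci,allow_pickle=True)
im=viewer.read_camera('wrist');save(im,'rec')
find(['recess','zero_key_top','cap'],'wrist')
im=viewer.read_camera('top');find(['cap'],'top')
print('pred',px([508.5,57,39],ci),px([508.5,57,45],ci))
i=cv2.imread('pics/rec.png')[130:310,160:400]
i=np.clip((i/255.)**.45*255*1.1,0,255).astype(np.uint8)
cv2.imwrite('pics/recz.png',cv2.resize(i,(800,600),interpolation=3))
```

```text
crown px if offset -3 [283.29754042 272.44379549] [ 0.86  0.08 -0.5 ]
crown px if offset 0 [283.29266685 277.33886536] [ 0.86  0.08 -0.5 ]
crown px if offset 3 [283.28784488 282.18210948] [ 0.86  0.08 -0.5 ]
over 23.16 [509.8  58.2 149.8] F [-0.5 -0.4  0.2] g 0.434
wrist recess 0.79 [508.5  57.6  37.1] [282. 207.]
wrist zero_key_top 0.59 [517.6 -45.2  68.1] [164. 216.]
wrist cap 0.73 [508.7  50.8 138.1] [272. 250.]
pred [281.59036009 206.7991522 ] [281.58686605 208.60353912]
```

View pics/recz.png

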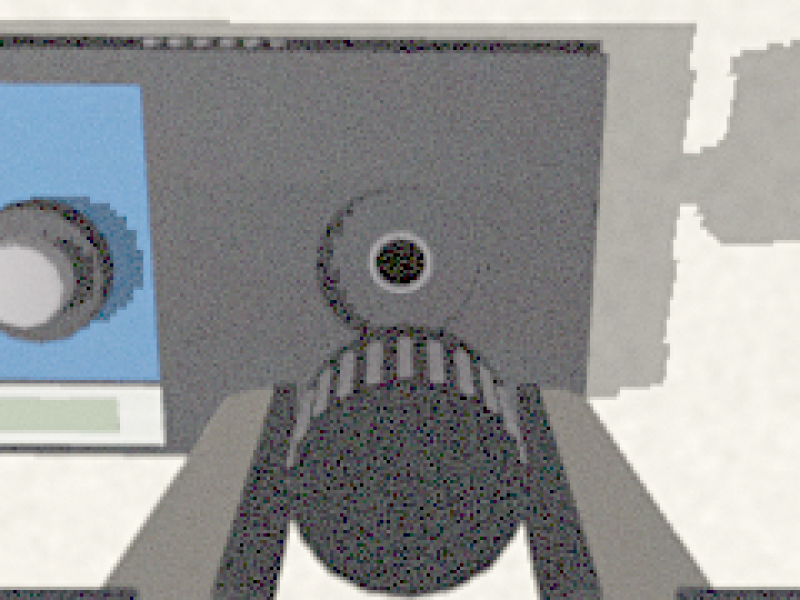

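Run:
```python
from h import *
ci=np.load('ci_rec.npy',allow_pickle=True).item()
print('well',ray((280,208.6),39,ci))
s=st();p=np.array(s['tcp_pos'])
im=cv2.imread('pics/rec.png')
for c in((282.4,274),(282.4,276)): print('crown',ray(c,p[2]+21,ci))
# side edges and near edge of the crown
z=p[2]+21
print('left/right/bottom of crown',ray((160+288/3.333,275),z,ci),ray((160+527/3.333,275),z,ci),ray((282.4,130+596/3.333),z,ci))
for dx in(-3,0,3): print(dx,px([p[0]+dx+20,p[1],z],ci),px([p[0]+dx-20,p[1],z],ci))
```

```text
well [510.43857753  55.64022006  39.        ]
 23.46 [508.6  57.1 149.7] F [-1.   0.3 -0.1] g 0.431
crown [507.91830714  57.46460922 170.74219   ]
crown [509.14112207  57.57720134 170.74219   ]
left/right/bottom of crown [510.32811033  37.87345644 170.74219   ] [506.74397594  77.01543757 170.74219   ] [529.99748685  59.49757568 170.74219   ]
-3 [278.92290896 301.87757376] [285.64015981 236.24123521]
0 [278.45613306 306.4385856 ] [285.10217645 241.49803728]
3 [277.99411852 310.95307285] [284.57008119 246.69730482]
```

```bash
cat > seat.py <<'E'
from h import *
T=np.array([509.6,56.2])
robot.servo_line([*T,62],feed=100); st('near')
def lower(xy,z0,z1,lim=5):
    for z in np.arange(z0,z1,-0.7):
        robot.servo_line([*xy,z],feed=25); robot.hold(.04); s=robot.observe()
        if s['contact_force'][2]>lim: break
    return s
s=lower(T,58,45.5); st('first')
k=0
for dx,dy in((2,0),(0,-2),(-2,0),(0,2),(2,-2),(-2,-2),(-2,2),(2,2)):
    if s['tcp_pos'][2]<51.5: break
    robot.servo_line([T[0],T[1],55.5],feed=40)
    robot.servo_line([T[0]+dx,T[1]+dy,55.5],feed=40)
    s=lower(T+[dx,dy],54.8,45.5); st((dx,dy))
save(viewer.read_camera('side')[180:260,240:340],'seat_side')
find(['cap'],'side')
E
python3 seat.py
```

```text
near 24.49 [510.1  56.2  62.5] F [-0.9  0.4  0.3] g 0.441
first 29.51 [509.8  56.1  47.5] F [-2.7 -0.4  9.7] g 0.436
side cap 0.61 [509.8  59.3  40.7] [283. 224.]
```

Run:
```python
from h import *
grip(0.65); st('released')
robot.servo_line([509.6,56.2,130],feed=120); st('up')
im=viewer.read_camera('side');save(cv2.resize(im[190:270,240:345],(788,600),interpolation=3),'seated')
find(['cap','beaker','zero_key_top'],'side')
viewer.read_camera('wrist');find(['cap','zero_key_top'],'wrist')
```

```text
released 30.08 [509.5  56.2  46.6] F [-0.2 -0.6 -0.5] g 0.653
up 30.93 [509.1  56.2 129.5] F [-0.3 -0.1 -0.2] g 0.648
side cap 0.63 [509.   59.1  41.7] [283. 224.]
side beaker 0.84 [ 5.035e+02 -3.025e+02 -2.000e-01] [311. 333.]
side zero_key_top 0.71 [ 236.5 -391.5   72.6] [170. 365.]
side zero_key_top 0.59 [521.9 -43.8  68.9] [295. 235.]
side zero_key_top 0.39 [434.5 458.7  66.1] [242. 162.]
wrist cap 0.62 [511.4  50.8  36.3] [277. 216.]
wrist zero_key_top 0.65 [516.1 -43.9  67.6] [159. 223.]
```

View pics/seated.png

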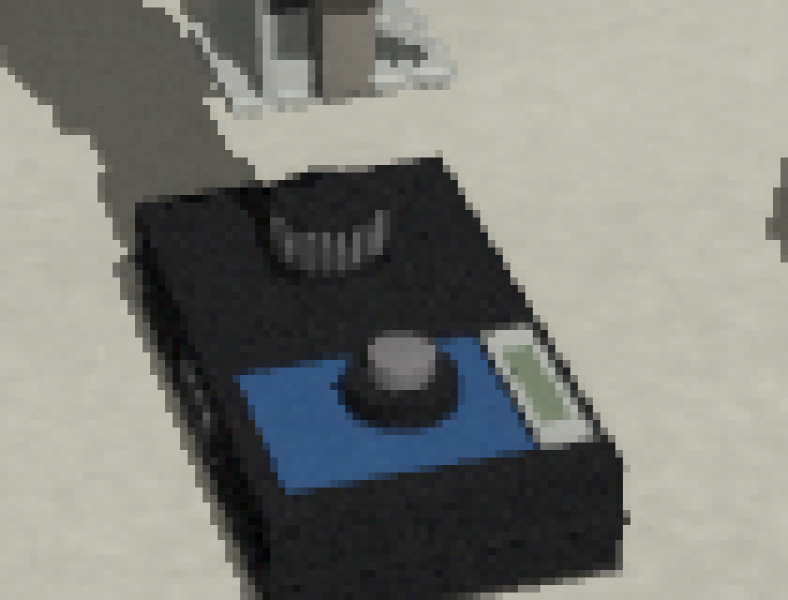

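The cap stands upright in the recess (crop about (328,235)). The key is clear at (402,360). Pressing it next.

Run:
```python
from h import *
o=down(0.09);K=[518.3,-43.4]
grip(0.0)
robot.movep([*K,110],o); robot.servo_line([*K,70],feed=80); st('above')
for z in np.arange(66,57,-0.7):
    robot.servo_line([*K,z],feed=20); robot.hold(.03); s=st(round(z,1))
    if s['contact_force'][2]>12: break
robot.hold(.3); st('held')
robot.servo_line([*K,75],feed=60); robot.servo_line([*K,190],feed=150)
robot.hold(.2); st('clear')
im=viewer.read_camera('side'); save(cv2.resize(im[180:360,230:410],(600,600),interpolation=3),'final')
find(['cap','beaker','zero_key_top','small_beaker','jar','timer'],'side')
```

```text
above 33.36 [518.3 -43.4  69.8] F [-0.3  0.7  0.3] g 0.006
66.0 33.74 [518.7 -43.4  66.3] F [ 0.  -0.2  0.7] g 0.006
65.3 34.02 [518.7 -43.4  65.5] F [1.5 0.2 1. ] g 0.005
64.6 34.31 [518.6 -43.4  64.7] F [ 1.8 -0.5  2.1] g 0.004
63.9 34.59 [518.6 -43.4  64. ] F [ 2.5 -0.3  2.2] g 0.004
63.2 34.88 [518.6 -43.4  63.3] F [ 2.2 -0.3  2.2] g 0.008
62.5 35.16 [518.5 -43.4  62.6] F [2.1 0.3 2.9] g 0.006
61.8 35.44 [518.5 -43.4  61.9] F [2.3 0.4 3.7] g 0.001
61.1 35.73 [518.5 -43.4  61.4] F [ 1.5 -0.1  5.9] g 0.006
60.4 36.01 [518.5 -43.4  61.3] F [ 0.9  1.1 13.1] g 0.006
held 36.31 [518.6 -43.4  61.3] F [ 0.3  0.7 11.7] g 0.006
clear 37.82 [517.7 -43.5 189.1] F [-0.8 -0.7  0.3] g 0.002
side cap 0.68 [511.5  54.6  39.1] [284. 226.]
side cap 0.56 [544.6 290.9   4.7] [281. 196.]
side beaker 0.81 [ 503.4 -302.     1. ] [311. 332.]
side beaker 0.71 [521.5 -41.6  70. ] [294. 235.]
side zero_key_top 0.69 [ 235.6 -392.3   73.4] [169. 365.]
side zero_key_top 0.64 [516.2 -42.6  69.1] [292. 235.]
side zero_key_top 0.38 [435.5 460.5  64.9] [242. 162.]
side small_beaker 0.84 [ 617.2 -311.9    7. ] [366. 325.]
side jar 0.96 [760.5 -56.3   2.5] [384. 248.]
side timer 0.59 [744.3  99.7  -1.6] [359. 220.]
```

View pics/final.png

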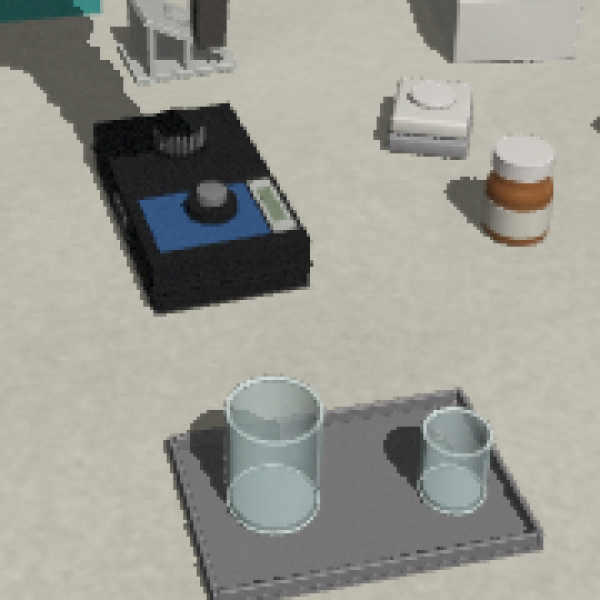

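The key bottomed at about 4.7–5 mm travel with a force stop and sprang back. The cap is seated, the beaker is upright on the tray and nothing else has moved, so I'm handing in.

```bash
python3 -c "
from h import *
robot.job_done(); st('done')"
```

```text
the job is handed in; nothing more can be done
the job is handed in; nothing more can be done
```

I moved the big beaker from the black photometer to the free half of the grey tray, seated the light cap in the recess, pressed the zero key and handed the job in at about 38 s. No verdict was reported.

What the last checks showed:
- **Beaker:** it stands upright on the tray at about (503, -302) mm. Contact while setting it down was about 8 N.
- **Cap:** it met a firm stop with the tool at 47.5 mm, against about 48 mm expected when fully home and about 54 mm if it had caught on the case top. The last picture shows it upright in the recess.
- **Zero key:** it stopped hard at 61.3 mm under about 12 N, which is 4.7 mm below its 66 mm rest height. It needed over 4 mm. It looks up again in the last picture.
- **Small beaker, jar and timer:** the networks place them within their few-mm error of where they started.
- **Disagreement:** cap and recess position estimates differed by 2–4 mm between cameras. One low-confidence "cap" report was at the dock; I took it as false.

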